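Fold out the hook and hang up the blue snap gauge

TASK

Swing the folding hook on the white board fully out to its stop, then take the snap gauge with the blue grips from the wooden rack and hang it over the hook's arm, between the board and the orange upright tip, so that it hangs freely and at rest. Leave the yellow gauge in its slot and do not disturb the other things on the bench.

Things in the scene. Friction and masses are not known exactly. Their poses are not given: they have to be found in the camera images.
- hook (a joint): hinge of the folding hook, vertical axis, in rad: 0 = folded flat along the board, about 1.6 = swung fully out against its stop, square to the board. It grows counter-clockwise seen from above. Light friction (about 0.7 N at the tip) holds it wherever it is left; starts between 0 and 0.2.
- hook_hinge (a point): point on the hinge axis at the height of the centre line of the hook's arm (about 155 mm above the bench), 16 mm in front of the board's face. The arm is a level round steel bar, 8 mm diameter, from here to the upright tip 120 mm away; the hinge knuckle is 20 mm across and does not rise above the arm's top.
- hook_tip (a point): top centre of the hook's upright tip: a vertical orange pin of 14 mm diameter that rises from the far end of the arm. This point is 45 mm above the arm's centre line and 40 mm above the top edge of the board, so the pin can be pinched or pushed from above, clear of the board.
- hook_seat (a point): point on the top of the arm's bar, 60 mm from the hinge axis (midway to the tip): the middle of where a gauge hangs. Its x axis points along the bar back towards the hinge, z up.
- board: low white upright board fixed on the bench, 220 mm long (its x), 12 mm thick, 160 mm high, carrying the folding hook near the +x end of its face; the face looks to its -y, and the foot (100 mm deep) is on the +y side. Origin at the bottom of the face, middle of its length. The folded hook points to the board's -x; swung out it points to the board's -y.
- gauge_blue: snap gauge with BLUE grip pads: flat steel inverted-U frame standing legs down in a rack slot. 76 mm wide (x), 116 tall (z), 14 thick (y); 18 thick across the pads (56 wide, 89 to 115 mm above the feet). Gap between legs 44 mm, but 34 between the brass anvils 12 mm above the feet; its roof is a shallow upside-down V. About 0.3 kg, weight low in the legs. Origin midway between the feet.
- gauge_blue_notch (a point): highest point of the gap inside the blue gauge (peak of the V), 84 mm above its feet and 32 mm below its top: rests on the hook's bar when hung.
- gauge_yellow: the same snap gauge with YELLOW grip pads, in the other slot; it stays there. Origin as for the blue one.
- rack: light wooden rack fixed on the bench, 110 mm (its x) by 170 mm (its y), base 8 mm thick; two slots along its x at y = +45 and -45 mm, each between two rails rising to 38 mm, with 1.5 mm play either side of a gauge. Flat sides of the gauges face one another. Origin at the centre of its underside.
- cleaner: white bottle with a blue cap, 52 mm across, 120 mm tall, standing; origin at the centre of its underside (bystander)
- objective: small brass microscope objective, 32 mm across, 42 mm tall, standing; origin at the centre of its underside (bystander)
- ring_gauge: dark steel ring lying flat, 64 mm outside, 36 mm inside, 18 mm high; origin at the centre of its underside (bystander)
- driver: screwdriver lying on the bench beyond the rack (bystander)
- mouse: black computer mouse, 100 x 58 x 22 mm; origin at the centre of its underside (bystander)
- blower: green rubber dust blower standing upright, 56 mm across, 100 mm tall; origin at the centre of its underside (bystander)

How it is judged:
By the outcome, as a careful person would: the job done as asked, in the order asked, and still so for the second after the job is handed in, with the robot touching nothing.
It also fails if it takes over 56 s, if anything falls off the work surface, if the arm or the gripper's body presses on something with over 40 N, if the wrist force passes 120 N, or if a joint passes its speed limit or range.

ROBOT

A 6-joint arm with a two-finger parallel gripper is mounted at the origin on the work surface. World frame = base frame: x ahead of the robot, y to its left, z up, the work surface at z = 0. Lengths are in m, angles in rad, forces in N, time in s.
With the tool pointing down it reaches from about 0.275 to 0.75 m from the base axis. Payload 10.2 kg.
Tool frame: the origin (TCP) lies midway between the tips of the shut fingers; the grasp point (between the pads) lies 19 mm behind it; z points along the fingers, y is the line along which they close (so a half turn about z gives the same grasp; the last joint's range is limited). The gripper opens to 85 mm and grips with 20 to 120 N. Pads are 22 mm wide; open, the fingers measure 114 mm over their backs; the gripper's body (76 mm by 85 mm) begins 54 mm behind the grasp point. The pads swing forward as they close: fully open they stand 13 mm farther back than shut.
Start: joints at [1.025, 0.313, 1.498, -0, 1.331, -0.223], TCP at [0.167, 0.498, 0.231] pointing down, gripper open.
Joint ranges: [-2.94, 2.94], [-0.97, 2.17], [0.19, 2.56], [-1.23, 4.37], [0.02, 3.11], [-2.88, 2.88]. Speed limits (rad/s): [2.39, 2.39, 3.01, 3.14, 3.14, 3.14].

INTERFACE

Orientations are given as a rotation vector (axis times angle).
In Python, from plant import robot, camrig gives the robot as it stands (robot), with the cameras (camrig).
- The arm moves only by the shell command python3 jog.py 'ROWS' [OPENING] [FORCE]. ROWS is a JSON list of rows, 1 to 8 of them, each of 6 numbers: dx, dy, dz in fractions of the full range, 1 being 0.8 m, then a rotation vector rx, ry, rz in normalised numbers (1 is pi/2 rad); each row is the pose to reach, as a shift and turn from the pose commanded when the command began, along the tool's axes at that moment; what a row does not reach only later rows make up. A row lasts 1/10 s, in which the tool goes at most 0.05 m and 0.15 rad, less where a joint would pass 70% of its speed; a pose out of reach is approached as far as the arm can. OPENING is the opening from 0.0 (shut) to 1.0 (fully open), set as the command begins (- or left out keeps the last). The fingers move at their own pace and stop on an object; FORCE is the grip in N (left out, the last holds). Time passes only in rows, so rows that do not move let the fingers close. It prints the time, the measured TCP pose, the force, the opening and the grip force at its end. Input that does not fit is refused with a message, and nothing moves.
- robot.get_state(): the state, without advancing time (a new reading comes with each control period).
- camrig.snapshot(name): name is "side" or "top" or "wrist"; returns the picture (480x640x3 uint8, red, green, blue); there is no depth.
- camrig.get_calibration(name): a dict with "fovy" (degrees; the focal length in pixels is half the picture's height over the tangent of half this angle, whatever the lens; pixels are square), "cx", "cy" (the principal point, pixels), "R" (3x3) and "t" (3): a world point X has camera coordinates R X + t; the wrist camera has in their place "tool_from_camera" (4x4, takes a point from camera to tool coordinates, whose origin is the TCP and whose axes are the flange's). Camera axes: x right, y down, z forward; pixel columns grow to the right and rows downward; lengths in m; the calibration is good to about 2 mm. A picture is of the moment at which its call begins: read the wrist's pose just before it. get_calibration takes no time and is no camera call.
- robot.job_done(): hands the job in; it is judged then, once.
The state is a dict: "time": time; "joint_pos": joint angles; "dq": joint speeds; "joint_torque": joint torques, N m; "position": TCP position; "ee_rot": TCP orientation; "wrist_force": force on the tool from outside, world axes, zero at the start; "torque": the same for the moment, N m; "grip_width": opening from 0.0 (shut) to 1.0 (fully open); "grip_force": force on a finger pad.
Only numpy, scipy, OpenCV 4.12 (cv2) and the standard library are available. Lean on these libraries where they do the work, as an engineer would, in place of code of your own. Each camera call takes 0.05 s, during which the arm holds its last target. There are 200 camera calls.

## Working session

There is one attempt and no reset: what is moved stays moved. The work goes in short steps, Python scripts to look and compute and a shell command to move; the robot and the scene stay as the last step left them, time stands still between calls to the robot, and variables do not carry over. Pictures are saved under pics/ and viewed, at most 13 in all, crops included, and the job is handed in when it is done.

```bash
ls; mkdir -p pics; python3 - <<'E'
from plant import robot, camrig
import cv2,numpy as np
for n in("side","top","wrist"):
    im=camrig.snapshot(n); cv2.imwrite(f"pics/{n}0.png",im[:,:,::-1])
    c=camrig.get_calibration(n); print(n,{k:np.round(v,4).tolist() for k,v in c.items()})
s=robot.get_state();print(s["time"],s["position"],s["ee_rot"])
E
```

```text
jog.py
pics
plant.py
side {'fovy': 50.2905, 'cx': 327.8784, 'cy': 243.7043, 'R': [[-0.9776, -0.2093, -0.0216], [-0.0901, 0.5094, -0.8558], [0.1901, -0.8347, -0.5169]], 't': [0.5788, 0.1832, 0.9499]}
top {'fovy': 46.3313, 'cx': 324.1228, 'cy': 241.1828, 'R': [[0.0069, -1.0, -0.0068], [-0.9891, -0.0058, -0.1471], [0.1471, 0.0077, -0.9891]], 't': [-0.0614, 0.618, 1.3197]}
wrist {'fovy': 61.3491, 'cx': 323.5127, 'cy': 229.4345, 'tool_from_camera': [[0.0003, -0.9592, -0.2828, 0.0709], [1.0, 0.0004, -0.0001, -0.0006], [0.0002, -0.2828, 0.9592, -0.1427], [0.0, 0.0, 0.0, 1.0]]}
0.15 [0.16644679 0.4977311  0.23089091] [-5.04786830e-01 -3.10038591e+00  1.33935557e-03]
```

View pics/top0.png

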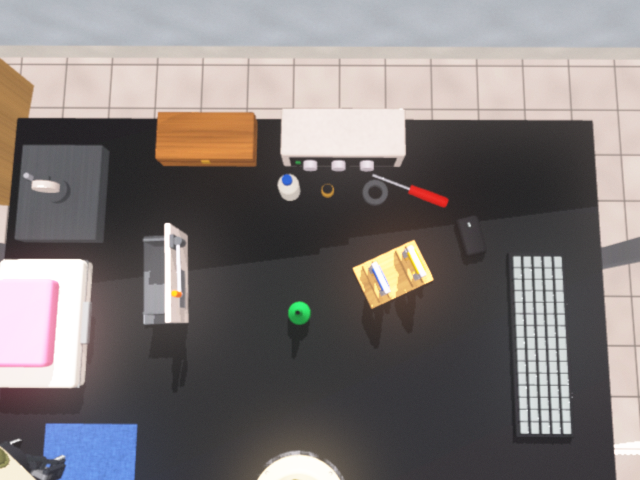

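View pics/side0.png

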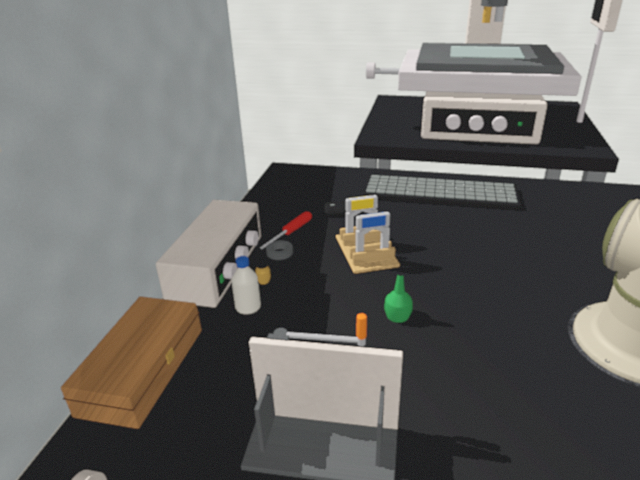

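The top view shows the board on the left, with the hinge at about (176,240) and the orange pin at (176,294). The rack is at about (393,273), with the blue gauge in its left slot (378,280). The side view shows the blue pads at (373,221) and the pin at (361,328).

```bash
cat > h.py <<'E'
from plant import robot, camrig
import cv2,numpy as np
from scipy.spatial.transform import Rotation as Ro
def ray(n,uv,T=None):
    c=camrig.get_calibration(n); f=240/np.tan(np.radians(c["fovy"]/2))
    d=np.array([(uv[0]-c["cx"])/f,(uv[1]-c["cy"])/f,1.])
    if n=="wrist":
        M=T@np.array(c["tool_from_camera"]); return M[:3,3],M[:3,:3]@d
    R=np.array(c["R"]);return -R.T@np.array(c["t"]),R.T@d
def plane(n,uv,z,T=None):
    o,d=ray(n,uv,T); return o+d*(z-o[2])/d[2]
def tri(rays):
    A=0;b=0
    for o,d in rays:
        d=d/np.linalg.norm(d);P=np.eye(3)-np.outer(d,d);A=A+P;b=b+P@o
    X=np.linalg.solve(A,b); return X,[np.linalg.norm((np.eye(3)-np.outer(d,d)/(d@d))@(X-o)) for o,d in rays]
def pose():
    s=robot.get_state();T=np.eye(4);T[:3,:3]=Ro.from_rotvec(s["ee_rot"]).as_matrix();T[:3,3]=s["position"];return T
COL=dict(orange=((5,170,150),(17,255,255)),blue=((108,140,70),(128,255,255)),yellow=((22,150,120),(34,255,255)))
def blobs(im,col,box=(0,0,640,480),amin=15):
    m=cv2.inRange(cv2.cvtColor(im,cv2.COLOR_RGB2HSV),*COL[col]); k=np.zeros_like(m);x0,y0,x1,y1=box;k[y0:y1,x0:x1]=m[y0:y1,x0:x1]
    n,l,st,ce=cv2.connectedComponentsWithStats(k)
    return [(int(st[i,4]),ce[i],cv2.minAreaRect(np.argwhere(l==i)[:,::-1].astype(np.float32))) for i in range(1,n) if st[i,4]>=amin]
E
python3 - <<'E'
from h import *
np.set_printoptions(precision=4,suppress=True)
I={n:cv2.imread(f"pics/{n}0.png")[:,:,::-1].copy() for n in("top","side")}
B=dict(top=dict(orange=(160,280,195,305),blue=(350,240,440,310),yellow=(350,230,440,310)),side=dict(orange=(345,300,380,350),blue=(345,190,400,250),yellow=(340,190,390,225)))
for c in COL:
    r=[]
    for n in I:
        b=blobs(I[n],c,B[n][c],5); print(c,n,b)
        if b: m=max(b,key=lambda t:t[0]);r.append(ray(n,m[1]))
    if len(r)==2: print(c,tri(r))
print("hinge z.155 top",plane("top",(176,240),.16)," side",plane("side",(281,336),.16))
print(pose())
top=np.hstack([cv2.resize(I["top"][220:330,135:205],None,fx=5,fy=5),cv2.resize(I["top"][230:310,345:440],None,fx=4.7,fy=4.7)[:550] if 0 else cv2.copyMakeBorder(cv2.resize(I["top"][232:312,345:435],None,fx=5,fy=5),0,150,0,0,0)])
cv2.imwrite("pics/c1.png",top[:,:,::-1])
E
```

```text
orange top [(18, array([178.1667, 294.1667]), ((178.24998474121094, 294.25), (3.7947328090667725, 4.110960960388184), 18.434947967529297))]
orange side [(246, array([360.7276, 325.1829]), ((361.0, 325.5), (25.0, 10.0), 90.0))]
orange (array([0.4826, 0.2571, 0.1793]), [np.float64(0.002063885802009743), np.float64(0.0020638858020096693)])
blue top []
blue side [(144, array([373.4653, 221.1667]), ((373.53082275390625, 221.2461700439453), (8.310327529907227, 22.078182220458984), 82.87498474121094))]
yellow top [(51, array([412.6078, 263.1765]), ((412.50006103515625, 263.0), (22.807893753051758, 1.7888542413711548), 63.43495178222656))]
yellow side [(170, array([361.9412, 203.8412]), ((361.9845886230469, 203.876953125), (7.938222408294678, 21.085905075073242), 82.87498474121094))]
yellow (array([ 0.5607, -0.2619,  0.1099]), [np.float64(0.0018976749363667812), np.float64(0.0018976749363665587)])
hinge z.155 top [0.6021 0.2723 0.16  ]  side [0.5987 0.2799 0.16  ]
[[-0.9484  0.3172 -0.0005  0.1664]
 [ 0.3172  0.9484 -0.0008  0.4977]
 [ 0.0002 -0.0009 -1.      0.2309]
 [ 0.      0.      0.      1.    ]]
```

View pics/c1.png

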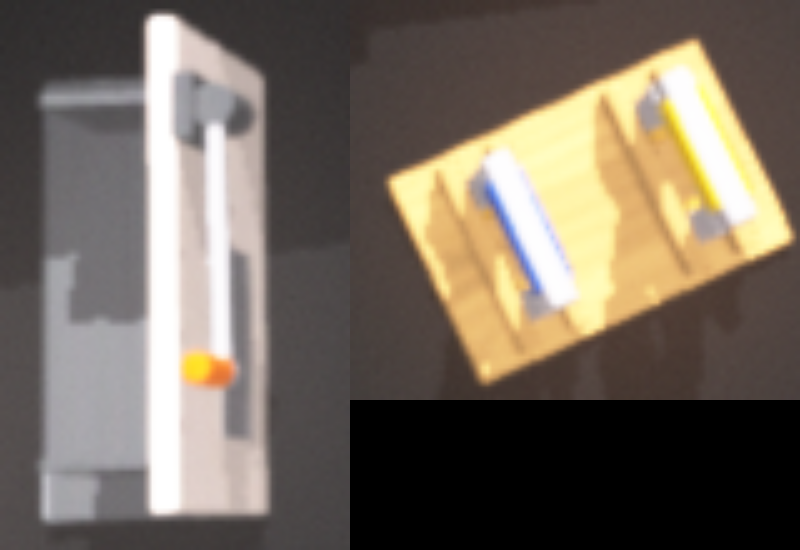

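```bash
python3 - <<'E'
from h import *
np.set_printoptions(precision=4,suppress=True)
P=lambda u,v,z:plane("top",(u,v),z)
print("pin",P(175,293.8,.2),"hinge",P(178,240,.155))
a,b=P(171,224,.16),P(171.4,323,.16);print("board",a,b)
a,b=P(374,263,.124),P(388,293,.124);print("blue",a,b,(a+b)/2,np.degrees(np.arctan2(*(a-b)[[1,0]])))
# rack corners base top z~.008: crop (390,180),(697,40),(792,240),(485,383)
C=[P(345+(u-350)/5,232+v/5,.008) for u,v in((390,180),(697,40),(792,240),(485,383))];print(np.array(C),np.mean(C,0))
T=pose();pin=P(175,293.8,.2);print("to above pin",T[:3,:3].T@(np.array([pin[0],pin[1],.26])-T[:3,3]))
E
```

```text
pin [0.4802 0.2581 0.2   ] hinge [0.6028 0.2692 0.155 ]
board [0.6383 0.2852 0.16  ] [0.4187 0.274  0.16  ]
blue [ 0.5571 -0.172   0.124 ] [ 0.4892 -0.2032  0.124 ] [ 0.5231 -0.1876  0.124 ] 24.65761666644165
[[ 0.557  -0.1293  0.008 ]
 [ 0.6282 -0.2828  0.008 ]
 [ 0.5285 -0.3281  0.008 ]
 [ 0.4572 -0.1759  0.008 ]] [ 0.5427 -0.229   0.008 ]
to above pin [-0.3736 -0.1277 -0.0291]
```

The rows are not in the units I measure in: shifts go in shares of 0.8 m and turns go in shares of pi/2 rad. I convert before sending: -0.374 m is -0.4675, -0.06 m is -0.075, -1.195 rad is -0.7608.

```bash
python3 jog.py '[[-0.4675,-0.16,-0.075,0,0,-0.7608],[-0.4675,-0.16,-0.075,0,0,-0.7608],[-0.4675,-0.16,-0.075,0,0,-0.7608],[-0.4675,-0.16,-0.075,0,0,-0.7608],[-0.4675,-0.16,-0.075,0,0,-0.7608],[-0.4675,-0.16,-0.075,0,0,-0.7608],[-0.4675,-0.16,-0.075,0,0,-0.7608],[-0.4675,-0.16,-0.075,0,0,-0.7608]]'; python3 jog.py '[[0,0,0,0,0,0],[0,0,0,0,0,0]]'
python3 - <<'E'
from h import *
T=pose();print(T.round(3));np.save("T1.npy",T)
im=camrig.snapshot("wrist");cv2.imwrite("pics/w1.png",im[:,:,::-1])
for b in blobs(im,"orange",amin=100):print(b[0],b[1],b[2],plane("wrist",b[1],.2,T))
E
```

```text
time: 0.95
position: [0.4499, 0.2815, 0.2853]
ee_rot: [1.164, -2.918, -0.0]
wrist_force: [0.1, 1.7, -0.2]
grip_width: 0.999
grip_force: 0.0
time: 1.15
position: [0.449, 0.2824, 0.2847]
ee_rot: [1.151, -2.922, -0.0]
wrist_force: [-0.2, 0.6, -0.9]
grip_width: 0.997
grip_force: 0.0
[[-0.731 -0.682 -0.001  0.449]
 [-0.682  0.731 -0.     0.282]
 [ 0.001  0.001 -1.     0.285]
 [ 0.     0.     0.     1.   ]]
398 [266.21105528 238.79396985] ((265.5706787109375, 240.23179626464844), (22.022905349731445, 26.947280883789062), 24.227745056152344) [0.4733013  0.25737784 0.2       ]
```

View pics/w1.png

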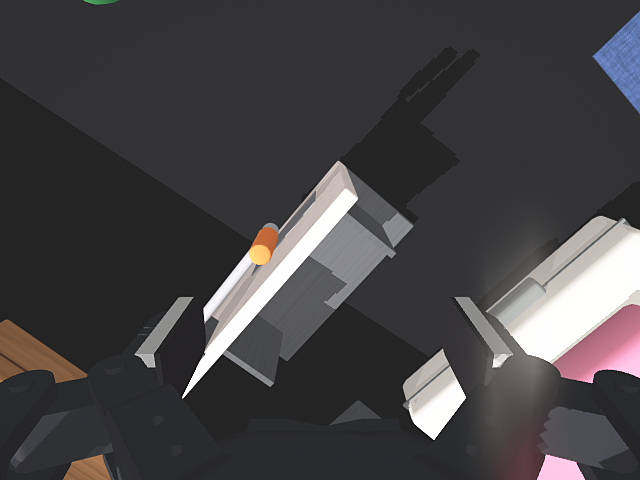

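The wrist view shows the orange pin with its top at about (260,255). The front edge of the board's top runs from (338,163) to about (183,396).

```bash
python3 - <<'E'
from h import *
np.set_printoptions(precision=4,suppress=True)
T=np.load("T1.npy");p=plane("wrist",(260,254),.2,T);print("pin",p)
a,b=plane("wrist",(338,163),.16,T),plane("wrist",(204,362),.16,T);print(a,b,np.degrees(np.arctan2(*(b-a)[[1,0]])))
n=np.array([-(b-a)[1],(b-a)[0]]);n/=np.linalg.norm(n);print("pin front of face",(p-a)[:2]@n)
print("rel",T[:3,:3].T@(np.array([p[0],p[1],.168])-T[:3,3]))
E
```

```text
pin [0.483  0.2609 0.2   ]
[0.4149 0.2621 0.16  ] [0.5937 0.2914 0.16  ] 9.310979374031728
pin front of face -0.012201273513458217
rel [-0.0103 -0.039   0.1167]
```

```bash
python3 - <<'E'
import cv2
im=cv2.imread("pics/w1.png")[150:400,170:430];cv2.imwrite("pics/w1c.png",cv2.resize(im,None,fx=2.4,fy=2.4,interpolation=2)[:600])
E
```

```text
(no output)
```

View pics/w1c.png

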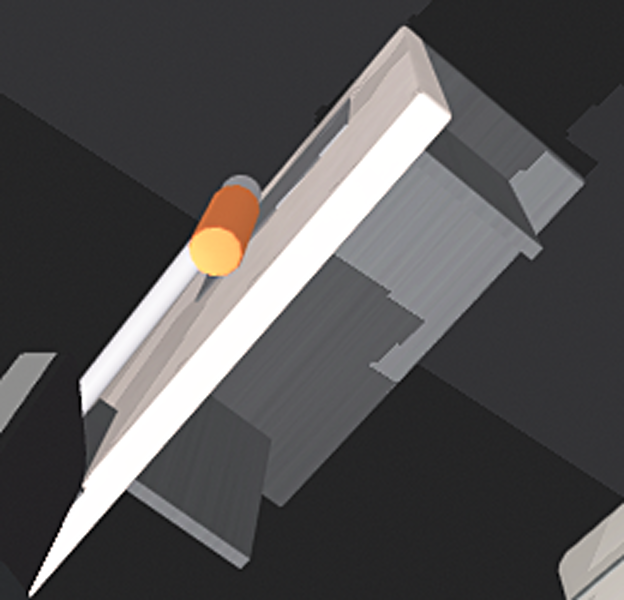

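The crop shows the top strip's front edge running from crop (422,93) to (82,490), and the pin top at crop (217,251).

```bash
python3 - <<'E'
from h import *
np.set_printoptions(precision=4,suppress=True)
T=np.load("T1.npy");q=lambda u,v,z:plane("wrist",(170+u/2.4,150+v/2.4),z,T)
p=q(217,251,.2);print("pin",p)
a,b=q(422,93,.16),q(82,490,.16);d=(b-a)[:2]/np.linalg.norm((b-a)[:2]);print(a,b,np.degrees(np.arctan2(d[1],d[0])))
n=np.array([d[1],-d[0]]);print("pin front of face",(p-a)[:2]@n, "along from end",(p-a)[:2]@d)
th=np.arcsin(((p-a)[:2]@n-.016)/.12);H=p[:2]+.12*(np.cos(th)*d-np.sin(th)*n);print("hook angle",th,"hinge",H)
for t in np.arange(th,1.66,.26).tolist()+[1.6]:
    e=H+.12*(-np.cos(t)*d+np.sin(t)*n)
    print(round(t,2),e,"tool",T[:3,:3].T@(np.array([e[0],e[1],.168])-T[:3,3]), "from pin",T[:3,:3].T@np.r_[e-p[:2],0])
E
```

```text
pin [0.4832 0.2613 0.2   ]
[0.4237 0.2777 0.16  ] [0.5883 0.2872 0.16  ] 3.3124376346971136
pin front of face 0.0198156669437459 along from end 0.058412536391773524
hook angle 0.03180258513932592 hinge [0.6027 0.272 ]
0.03 [0.4832 0.2613] tool [-0.0107 -0.0388  0.1167] from pin [0. 0. 0.]
0.29 [0.4899 0.2309] tool [ 0.0051 -0.0656  0.1167] from pin [ 0.0158 -0.0268 -0.    ]
0.55 [0.5043 0.2033] tool [ 0.0134 -0.0956  0.1167] from pin [ 0.0241 -0.0568 -0.    ]
0.81 [0.5253 0.1804] tool [ 0.0137 -0.1267  0.1166] from pin [ 0.0244 -0.0879 -0.    ]
1.07 [0.5514 0.1635] tool [ 0.0061 -0.1569  0.1166] from pin [ 0.0167 -0.1181 -0.0001]
1.33 [0.5811 0.154 ] tool [-0.0091 -0.184   0.1166] from pin [ 0.0016 -0.1452 -0.0001]
1.59 [0.6121 0.1524] tool [-0.0307 -0.2064  0.1166] from pin [-0.0201 -0.1676 -0.0001]
1.6 [0.6131 0.1525] tool [-0.0315 -0.207   0.1166] from pin [-0.0208 -0.1682 -0.0001]
```

To row units: 0.117 m is 0.1463, 0.08 m is 0.1.

```bash
python3 jog.py '[[-0.0138,-0.0488,0,0,0,0],[-0.0138,-0.0488,0.05,0,0,0],[-0.0138,-0.0488,0.1,0,0,0],[-0.0138,-0.0488,0.1463,0,0,0],[-0.0138,-0.0488,0.1463,0,0,0],[-0.0138,-0.0488,0.1463,0,0,0]]'; python3 jog.py '[[0,0,0,0,0,0],[0,0,0,0,0,0],[0,0,0,0,0,0],[0,0,0,0,0,0],[0,0,0,0,0,0],[0,0,0,0,0,0],[0,0,0,0,0,0]]' 0 20
```

```text
time: 1.8
position: [0.4831, 0.2629, 0.1693]
ee_rot: [-1.157, 2.92, 0.0]
wrist_force: [0.2, -0.5, 0.9]
grip_width: 1.002
grip_force: 0.0
time: 2.5
position: [0.4835, 0.262, 0.1685]
ee_rot: [-1.155, 2.921, -0.0]
wrist_force: [-0.2, -0.6, 3.1]
grip_width: 0.156
grip_force: 21.7
```

To row units: -0.145 m is -0.1813, -0.118 m is -0.1475.

```bash
python3 jog.py '[[0.02,-0.0338,0,0,0,0],[0.03,-0.0713,0,0,0,0],[0.0306,-0.11,0,0,0,0],[0.0213,-0.1475,0,0,0,0],[0.0025,-0.1813,0,0,0,0],[0.0025,-0.1813,0,0,0,0]]'; python3 jog.py '[[0,0,0,0,0,0]]'
```

```text
time: 3.1
position: [0.5836, 0.1529, 0.1681]
ee_rot: [-1.152, 2.922, -0.003]
wrist_force: [-0.5, -6.7, 5.3]
grip_width: 0.156
grip_force: 22.3
time: 3.2
position: [0.5817, 0.1532, 0.1682]
ee_rot: [1.153, -2.922, 0.004]
wrist_force: [0.3, -8.4, 2.1]
grip_width: 0.161
grip_force: 22.0
```

To row units: -0.0222 m is -0.0278, -0.0217 m is -0.0271.

```bash
python3 jog.py '[[-0.0138,-0.0138,0,0,0,0],[-0.0238,-0.0231,0,0,0,0],[-0.0278,-0.0271,0,0,0,0],[-0.0278,-0.0271,0,0,0,0]]'; python3 jog.py '[[-0.0031,-0.0031,0,0,0,0],[-0.0031,-0.0031,0,0,0,0]]'
```

```text
time: 3.6
position: [0.6125, 0.1526, 0.1682]
ee_rot: [1.154, -2.921, 0.005]
wrist_force: [0.5, -9.5, 1.6]
grip_width: 0.154
grip_force: 22.0
time: 3.8
position: [0.6142, 0.1528, 0.1681]
ee_rot: [1.153, -2.916, 0.002]
wrist_force: [-8.3, -8.8, 4.7]
grip_width: 0.152
grip_force: 22.2
```

Contact with the stop shows as −8 N in x. I'll press a little more, then release and rise.

To row units: -0.002 m is -0.0025.

```bash
python3 jog.py '[[-0.0025,-0.0025,0,0,0,0],[-0.0025,-0.0025,0,0,0,0]]'; python3 jog.py '[[0,0,0,0,0,0],[0,0,0,0,0,0],[0,0,0,0,0,0],[0,0,0,0,0,0],[0,0,-0.05,0,0,0],[0,0,-0.1125,0,0,0],[0,0,-0.1375,0,0,0],[0,0,-0.1375,0,0,0]]' 0.6
python3 - <<'E'
from h import *
T=pose();np.save("T2.npy",T);print(T.round(4))
im=camrig.snapshot("wrist");cv2.imwrite("pics/w2.png",im[:,:,::-1]);cv2.imwrite("pics/t2.png",camrig.snapshot("top")[:,:,::-1])
for b in blobs(im,"orange",amin=100):print(b[0],b[1],b[2])
E
```

```text
time: 4.0
position: [0.6147, 0.1531, 0.1678]
ee_rot: [1.152, -2.91, -0.001]
wrist_force: [-23.0, -8.1, 10.0]
grip_width: 0.151
grip_force: 22.9
time: 4.8
position: [0.6195, 0.1542, 0.2818]
ee_rot: [-1.153, 2.915, -0.003]
wrist_force: [-0.1, 0.3, -0.7]
grip_width: 0.597
grip_force: 0.0
[[-7.293e-01 -6.842e-01  6.700e-03  6.195e-01]
 [-6.842e-01  7.293e-01  4.000e-04  1.542e-01]
 [-5.200e-03 -4.300e-03 -1.000e+00  2.818e-01]
 [ 0.000e+00  0.000e+00  0.000e+00  1.000e+00]]
251 [329.45418327 209.72908367] ((329.6823425292969, 210.62939453125), (20.171180725097656, 19.25082015991211), 4.39870548248291)
```

View pics/w2.png

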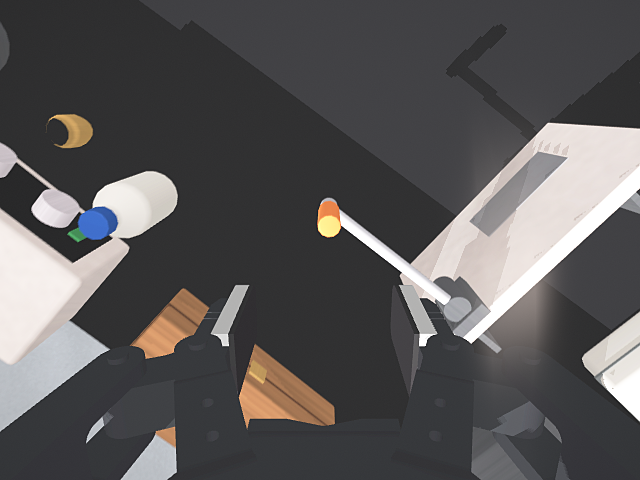

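The pin top is at (329,226), the bar runs to the hinge at (458,306), and the hook is square to the board.

```bash
python3 - <<'E'
from h import *
np.set_printoptions(precision=4,suppress=True)
T=np.load("T2.npy");p=plane("wrist",(329,226),.2,T);m=plane("wrist",(345,217),.155,T);h=plane("wrist",(458,306),.159,T)
print(p,m,h,np.linalg.norm((p-h)[:2]),np.degrees(np.arctan2(*(p-h)[[1,0]])))
print("to gauge",T[:3,:3].T@(np.array([.523,-.188,.28])-T[:3,3]))
E
```

```text
[0.6129 0.1503 0.2   ] [0.6099 0.1631 0.155 ] [0.6011 0.2681 0.159 ] 0.1184144854053908 -84.29680674952785
to gauge [ 0.3045 -0.1835  0.001 ]
```

To row units: 0.305 m is 0.3813, -0.184 m is -0.23, 0.323 rad is 0.2056.

```bash
python3 jog.py '[[0.3813,-0.23,0,0,0,0.2056],[0.3813,-0.23,0,0,0,0.2056],[0.3813,-0.23,0,0,0,0.2056],[0.3813,-0.23,0,0,0,0.2056],[0.3813,-0.23,0,0,0,0.2056],[0.3813,-0.23,0,0,0,0.2056],[0.3813,-0.23,0,0,0,0.2056],[0.3813,-0.23,0,0,0,0.2056]]' 0.6 |head -2; python3 jog.py '[[0,0,0,0,0,0],[0,0,0,0,0,0]]'|head -3
python3 - <<'E'
from h import *
T=pose();np.save("T3.npy",T);print(T.round(4))
im=camrig.snapshot("wrist");cv2.imwrite("pics/w3.png",im[:,:,::-1])
for b in blobs(im,"blue",amin=60):print(b)
E
```

```text
time: 5.7
position: [0.52, -0.1931, 0.2761]
time: 5.9
position: [0.522, -0.1878, 0.2773]
ee_rot: [0.672, -3.068, -0.002]
[[-9.085e-01 -4.178e-01 -1.200e-03  5.220e-01]
 [-4.179e-01  9.085e-01  1.200e-03 -1.878e-01]
 [ 6.000e-04  1.600e-03 -1.000e+00  2.773e-01]
 [ 0.000e+00  0.000e+00  0.000e+00  1.000e+00]]
(77, array([333.85714286, 210.25974026]), ((333.9256591796875, 211.47276306152344), (73.0272445678711, 1.9991354942321777), 88.31531524658203))
```

View pics/w3.png

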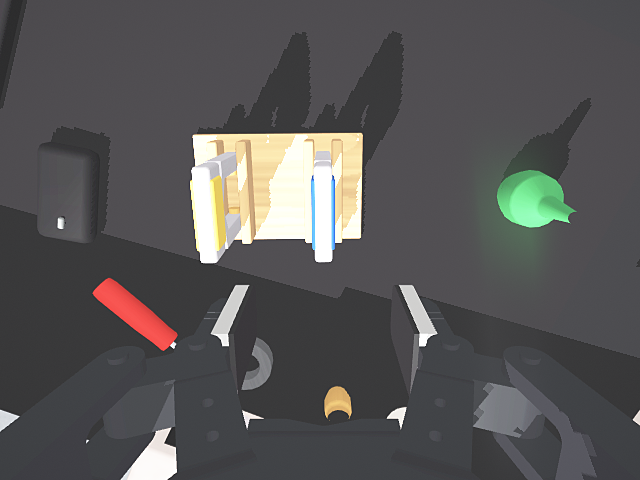

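The blue gauge's top strip runs from (322,164) to (323.5,261), almost in line with the tool.

```bash
python3 - <<'E'
from h import *
np.set_printoptions(precision=4,suppress=True)
T=np.load("T3.npy");im=cv2.imread("pics/w3.png")
g=im[155:275,300:350].astype(int);m=((g.min(2)>205)).astype(np.uint8)
n,l,st,ce=cv2.connectedComponentsWithStats(m);i=1+st[1:,4].argmax();print(st[i])
r=cv2.minAreaRect(np.argwhere(l==i)[:,::-1].astype(np.float32));print(r)
c0=np.array([300,155]);box=cv2.boxPoints(r)+c0
P=np.array([plane("wrist",b,.124,T) for b in box]);print(P,P.mean(0))
tt=np.array([T[:3,:3].T@(p-T[:3,3]) for p in P]);print(tt,tt.mean(0))
E
```

```text
[   0    0   42  107 2799]
((20.499996185302734, 52.99999237060547), (40.99999237060547, 105.99998474121094), 0.0)
[[ 0.5675 -0.1882  0.124 ]
 [ 0.4926 -0.2211  0.124 ]
 [ 0.4802 -0.1942  0.124 ]
 [ 0.5541 -0.1591  0.124 ]] [ 0.5236 -0.1906  0.124 ]
[[-0.0412 -0.0195  0.1532]
 [ 0.0405 -0.0182  0.1533]
 [ 0.0405  0.0114  0.1533]
 [-0.0412  0.0125  0.1533]] [-0.0004 -0.0035  0.1533]
```

To row units: 0.178 m is 0.2225, -0.004 m is -0.005.

```bash
python3 jog.py '[[-0.005,-0.0013,0.0625,0,0,0],[-0.005,-0.0013,0.1125,0,0,0],[-0.005,-0.0013,0.1625,0,0,0],[-0.005,-0.0013,0.2,0,0,0],[-0.005,-0.0013,0.2225,0,0,0],[-0.005,-0.0013,0.2225,0,0,0],[-0.005,-0.0013,0.2225,0,0,0]]'; python3 jog.py '[[0,0,0,0,0,0],[0,0,0,0,0,0],[0,0,0,0,0,0],[0,0,0,0,0,0],[0,0,0,0,0,0],[0,0,0,0,0,0]]' 0 60
```

```text
time: 6.65
position: [0.5266, -0.1873, 0.1008]
ee_rot: [-0.673, 3.068, -0.001]
wrist_force: [-0.2, -0.4, 0.5]
grip_width: 0.605
grip_force: 0.0
time: 7.25
position: [0.5265, -0.1881, 0.1014]
ee_rot: [-0.67, 3.068, -0.001]
wrist_force: [-0.0, 3.5, 6.0]
grip_width: 0.198
grip_force: 59.1
```

To row units: -0.22 m is -0.275, -0.2 m is -0.25.

```bash
python3 jog.py '[[0,0,-0.025,0,0,0],[0,0,-0.0563,0,0,0],[0,0,-0.1,0,0,0],[0,0,-0.15,0,0,0],[0,0,-0.2,0,0,0],[0,0,-0.25,0,0,0],[0,0,-0.275,0,0,0],[0,0,-0.275,0,0,0]]'
python3 - <<'E'
from h import *
np.set_printoptions(precision=4,suppress=True)
T=pose();print(T)
cv2.imwrite("pics/w4.png",camrig.snapshot("wrist")[:,:,::-1])
print(T[:3,:3].T@(np.array([.607,.210,.325])-T[:3,3]))
E
```

```text
time: 8.05
position: [0.5265, -0.1884, 0.3229]
ee_rot: [-0.67, 3.065, -0.006]
wrist_force: [0.6, -0.6, -3.5]
grip_width: 0.193
grip_force: 59.3
[[-0.9089 -0.4171  0.0046  0.5265]
 [-0.4171  0.9089 -0.0029 -0.1884]
 [-0.003  -0.0046 -1.      0.3229]
 [ 0.      0.      0.      1.    ]]
[-0.2393  0.3286 -0.0029]
```

View pics/w4.png

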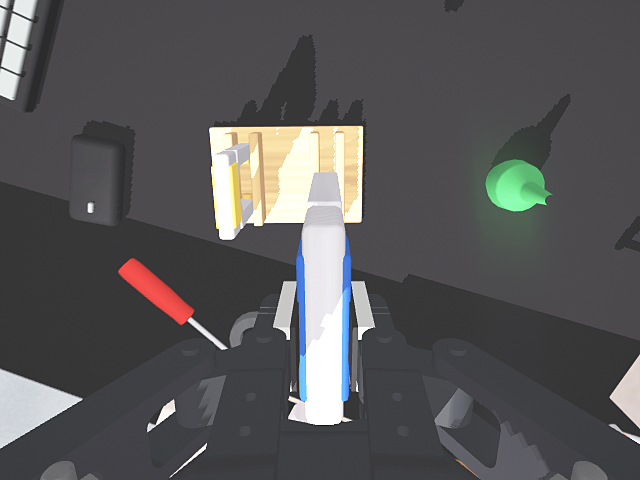

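The gauge is held squarely between the pads, with its top strip running from (323,207) to (323,423). That puts the gauge centre about +2.7 mm along tool x.

To row units: 0.328 m is 0.41, -0.242 m is -0.3025, 0.343 rad is 0.2184.

```bash
python3 jog.py '[[-0.0375,0.05,0,0,0,0.0318],[-0.3025,0.41,0,0,0,0.2184],[-0.3025,0.41,0,0,0,0.2184],[-0.3025,0.41,0,0,0,0.2184],[-0.3025,0.41,0,0,0,0.2184],[-0.3025,0.41,0,0,0,0.2184],[-0.3025,0.41,0,0,0,0.2184],[-0.3025,0.41,0,0,0,0.2184]]'|head -2; python3 jog.py '[[0,0,0,0,0,0],[0,0,0,0,0,0],[0,0,0,0,0,0]]'
python3 - <<'E'
from h import *
np.set_printoptions(precision=4,suppress=True)
T=pose();print(T)
print(T[:3,:3].T@(np.array([.610,.2107,.26])-T[:3,3]),np.degrees(np.arctan2(T[1,1],T[0,1])))
E
```

```text
time: 8.9
position: [0.6055, 0.197, 0.3177]
time: 9.2
position: [0.6057, 0.194, 0.3189]
ee_rot: [0.135, -3.136, 0.001]
wrist_force: [-0.6, 0.2, -2.3]
grip_width: 0.196
grip_force: 59.7
[[-0.9963 -0.0862 -0.0022  0.6057]
 [-0.0862  0.9963 -0.0007  0.194 ]
 [ 0.0022 -0.0005 -1.      0.3189]
 [ 0.      0.      0.      1.    ]]
[-0.0058  0.0163  0.0589] 94.942410052247
```

To row units: 0.045 m is 0.0563, 0.02 m is 0.025.

```bash
python3 jog.py '[[-0.0075,0.0204,0.025,0,0,0],[-0.0075,0.0204,0.0563,0,0,0],[-0.0075,0.0204,0.0563,0,0,0],[-0.0075,0.0204,0.0563,0,0,0]]'
python3 - <<'E'
from h import *
a=camrig.snapshot("side")[190:350,220:440]; b=camrig.snapshot("wrist")[100:480,120:520]
a=cv2.resize(a,(400,290)); b=cv2.resize(b,(400,380))[:310]
cv2.imwrite("pics/c5.png",np.vstack([a,b])[:600,:,::-1])
E
```

```text
time: 9.6
position: [0.6105, 0.2106, 0.2758]
ee_rot: [0.135, -3.139, 0.0]
wrist_force: [-0.7, -0.1, -1.4]
grip_width: 0.199
grip_force: 59.6
```

View pics/c5.png

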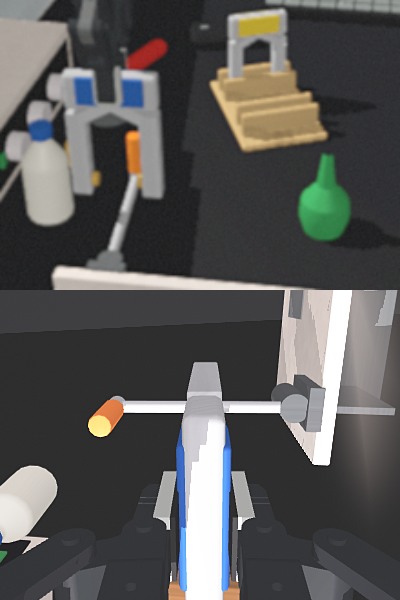

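The bar passes between the legs, at crop row 407, about 1 mm off the gauge's centre plane. The gauge sits midway between the board and the pin.

To row units: 0.1 m is 0.125, 0.085 m is 0.1063.

```bash
python3 jog.py '[[0,0,0.0375,0,0,0],[0,0,0.075,0,0,0],[0,0,0.1063,0,0,0],[0,0,0.125,0,0,0],[0,0,0.125,0,0,0],[0,0,0.125,0,0,0]]'; python3 jog.py '[[0,0,0.0038,0,0,0],[0,0,0.0038,0,0,0]]'
```

```text
time: 10.3
position: [0.611, 0.2116, 0.1768]
ee_rot: [-0.137, 3.136, 0.0]
wrist_force: [-0.3, 0.5, -1.8]
grip_width: 0.195
grip_force: 59.7
time: 10.5
position: [0.6107, 0.2118, 0.1729]
ee_rot: [-0.137, 3.137, 0.0]
wrist_force: [-0.9, 0.2, -2.9]
grip_width: 0.195
grip_force: 59.7
```

To row units: 0.002 m is 0.0025.

```bash
python3 jog.py '[[0,0,0.0025,0,0,0],[0,0,0.0025,0,0,0]]'
```

```text
time: 10.7
position: [0.6106, 0.2118, 0.1707]
ee_rot: [-0.137, 3.138, 0.0]
wrist_force: [-0.4, -0.3, -0.5]
grip_width: 0.199
grip_force: 60.1
```

To row units: 0.0015 m is 0.0019.

```bash
python3 jog.py '[[0,0,0.0019,0,0,0],[0,0,0.0019,0,0,0]]'; python3 jog.py '[[0,0,0.0013,0,0,0],[0,0,0.0013,0,0,0]]'
```

```text
time: 10.9
position: [0.6107, 0.2119, 0.1705]
ee_rot: [-0.137, 3.136, 0.0]
wrist_force: [-2.9, -1.0, 7.9]
grip_width: 0.196
grip_force: 61.3
time: 11.1
position: [0.6108, 0.2119, 0.1703]
ee_rot: [-0.137, 3.136, 0.0]
wrist_force: [-4.2, -1.3, 13.5]
grip_width: 0.193
grip_force: 61.9
```

To row units: -0.0015 m is -0.0019.

```bash
python3 jog.py '[[0,0,-0.0019,0,0,0],[0,0,-0.0019,0,0,0]]' 0.19 20; python3 jog.py '[[0,0,0,0,0,0],[0,0,0,0,0,0],[0,0,0,0,0,0],[0,0,0,0,0,0]]' 0.45 
python3 jog.py '[[0,0,-0.0125,0,0,0],[0,0,-0.0375,0,0,0],[0,0,-0.075,0,0,0],[0,0,-0.125,0,0,0],[0,0,-0.175,0,0,0],[0,0,-0.175,0,0,0]]'
python3 - <<'E'
from h import *
a=camrig.snapshot("side")[190:350,220:440]; b=camrig.snapshot("wrist")[100:480,120:520]
a=cv2.resize(a,(400,290)); b=cv2.resize(b,(400,380))[:310]
cv2.imwrite("pics/c6.png",np.vstack([a,b])[:600,:,::-1])
E
```

```text
time: 11.3
position: [0.6107, 0.2118, 0.1705]
ee_rot: [-0.137, 3.137, 0.0]
wrist_force: [-2.6, -0.3, 8.1]
grip_width: 0.2
grip_force: 61.0
time: 11.7
position: [0.6104, 0.2118, 0.1689]
ee_rot: [0.137, -3.138, -0.0]
wrist_force: [0.1, 1.3, -0.6]
grip_width: 0.448
grip_force: 0.0
time: 12.3
position: [0.6115, 0.212, 0.3162]
ee_rot: [-0.137, 3.127, 0.002]
wrist_force: [0.2, -0.1, 0.1]
grip_width: 0.449
grip_force: 0.0
```

View pics/c6.png

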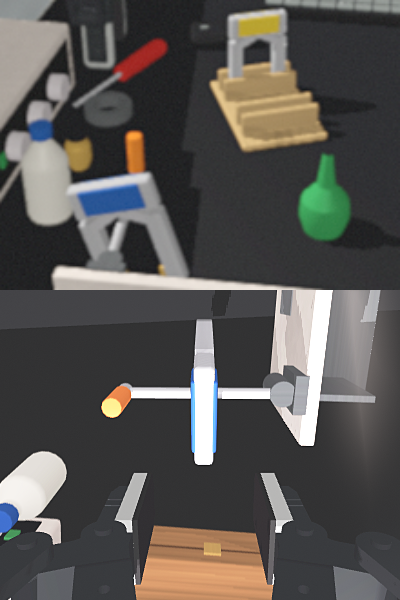

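The gauge hangs on the bar clear of the gripper, tilted and probably still swinging. I'll wait and measure its tilt.

```bash
cat > m.py <<'E'
from h import *
for k in range(3):
    b=max(blobs(camrig.snapshot("side"),"blue",(245,270,330,320)),key=lambda t:t[0]);print(robot.get_state()["time"],b[0],b[1].round(1),round(b[2][2],1),np.round(b[2][1],1))
E
python3 m.py; for i in 1 2 3; do python3 jog.py '[[0,0,-0.025,0,0,0],[0,0,-0.025,0,0,0],[0,0,-0.025,0,0,0],[0,0,-0.025,0,0,0],[0,0,-0.025,0,0,0],[0,0,-0.025,0,0,0],[0,0,-0.025,0,0,0],[0,0,-0.025,0,0,0]]'|head -1; python3 m.py; done
```

```text
12.45 282 [282.3 299.6] 86.4 [12.3 33.7]
12.5 284 [282.7 299.4] 88.0 [12.2 33.8]
12.55 256 [282.6 299.6] -0.0 [35. 12.]
time: 13.35
13.4 304 [282.2 299.8] 84.3 [12.2 33.5]
13.45 309 [281.9 299.9] 83.7 [12.4 34.1]
13.5 305 [281.6 299.7] 83.7 [12.4 34.1]
time: 14.3
14.35 297 [281.7 299.8] 83.7 [12.4 34.1]
14.4 315 [281.8 299.7] 83.7 [12.4 34.1]
14.45 312 [281.9 299.8] 83.7 [12.4 34.1]
time: 15.25
15.3 310 [281.8 299.8] 83.7 [12.4 34.1]
15.35 306 [282.  299.6] 83.7 [12.4 34.1]
15.4 309 [281.8 299.7] 83.7 [12.4 34.1]
```

```bash
for i in 1 2 3 4; do python3 jog.py '[[0,0,0,0,0,0],[0,0,0,0,0,0],[0,0,0,0,0,0],[0,0,0,0,0,0],[0,0,0,0,0,0],[0,0,0,0,0,0],[0,0,0,0,0,0],[0,0,0,0,0,0]]'|head -1; done; python3 m.py
python3 - <<'E'
from h import *
T=pose();w=camrig.snapshot("wrist")
a=camrig.snapshot("side")[190:350,220:440]
a=cv2.resize(a,(400,290)); b=cv2.resize(w[100:480,120:520],(400,380))[:310]
cv2.imwrite("pics/c7.png",np.vstack([a,b])[:,:,::-1])
E
```

```text
time: 16.2
time: 17.0
time: 17.8
time: 18.6
18.65 317 [281.9 299.8] 83.7 [12.4 34.1]
18.7 304 [281.7 299.7] 83.7 [12.4 34.1]
18.75 303 [281.9 299.7] 83.7 [12.4 34.1]
```

View pics/c7.png

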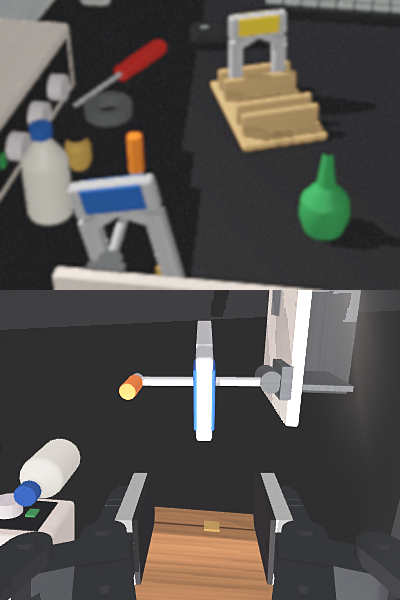

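The gauge hangs at rest in the middle of the bar (crop column 205), and the hook is still square to the board. The yellow gauge and the bystanders haven't moved.

```bash
python3 -c "
from plant import robot, camrig
print(robot.job_done())"
```

```text
the job is handed in; nothing more can be done
None
```

The hook is swung out to its stop, the blue gauge hangs at rest on its arm between the board and the orange tip, nothing else looks disturbed in the last pictures, and the job was handed in at about 19 s (no verdict was shown).

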